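# Index the clay-disc carousel and lock it for refilling

## Task

Take the steel pin from its wooden stand and let it stand loose in the guide tube at the carousel's window, riding on the wheel's rim. Then, by its handle, turn the wheel counter-clockwise until the empty sector shows in the window and the pin drops into the slot of that sector, and push the wheel on gently until you clearly feel the pin hold it, without forcing it. Leave the pin down in the slot, and leave the other things on the counter alone.

Things in the scene. Friction and masses are not known exactly. Their poses are not given: they have to be found in the camera images.
- base: White round drum, 216 mm across, fixed, carrying the wheel. Origin: on the wheel's upright axis at counter height; x axis points to the window, a flat white frame (underside 65, top 72 mm above the counter, opening 72 x 52 mm) reaching in over the wheel's edge from a 100 mm wide upright behind the rim.
- guide (a point): Mouth of the pin guide, an upright tube in the window's outer edge, 91 mm from the wheel's axis along the base's x; 86 mm above the counter; funnel 27 mm across, in 8 mm narrowing to a 16.4 mm bore; lower end at 54 mm. Under it runs the wheel's flat aluminium rim track, top at 50 mm, with one slot 15.5 mm wide, 10 mm deep, in the empty sector: not quite in its middle, up to 17 mm to either side.
- wheel: Plywood wheel, 208 mm across, turning on the drum; friction holds it (0.28 N m). Origin: on the axis, 32 mm above the counter; x axis to the middle of the empty sector, opposite the handle. Four sectors hold clay discs (tops at 52 mm; hub 66 mm). The empty sector starts 0.6 to 2.0 rad clockwise of the window (seen from above); a stop ends the turn 0.5 rad past it. Carries the rim track.
- handle (a point): Top centre of the wheel's handle, an upright dark wooden post, 18 mm diameter, 62 mm from the axis on the side opposite the empty sector. Its top is 105 mm above the counter; its foot is at 50 mm. Turning the wheel takes about 4.5 N here.
- pin: Loose upright steel pin, 0.09 kg: shank 14 mm diameter with chamfered foot, round head 22 mm diameter from 57 to 82 mm above the foot. Origin: centre of the foot's underside, z up. Starts in the stand, foot 10 mm above the counter. In the guide, which it slides in freely, its foot rides on the track 50 mm above the counter and drops 10 mm into the slot.
- stand: Wooden block 70 x 70 x 30 mm, fixed to the counter, with a blind hole 18 mm across and 20 mm deep in the middle of its top, where the pin stands at the start. Origin: centre of its underside.
- disc_a: Loose clay disc, 46 mm diameter, 18 mm thick; a bystander to leave alone. Origin: centre of its underside.
- disc_b: Loose clay disc, 52 mm diameter, 18 mm thick, under disc_c; a bystander to leave alone. Origin: centre of its underside.
- disc_c: Loose clay disc, 52 mm diameter, 18 mm thick, lying on disc_b; a bystander to leave alone. Origin: centre of its underside.
- disc_d: Loose clay disc, 52 mm diameter, 18 mm thick; a bystander to leave alone. Origin: centre of its underside.
- slipper_l: Moulded plastic slipper, 225 mm long, 57 mm high; a bystander to leave alone. Origin: centre of its underside.
- slipper_r: Moulded plastic slipper, 225 mm long, 57 mm high; a bystander to leave alone. Origin: centre of its underside.
- brush: Brush with a wooden handle, 200 mm; a bystander to leave alone. Origin: centre of its length, underside.
Not all that is in view belongs to the job. Of the things shaped like the pin, the steel one is meant.

How it is judged:
By the outcome, as a careful person would: the job done as asked, in the order asked, and still so for the second after the job is handed in, with the robot touching nothing.
It also fails if it takes over 64 s, if anything falls off the work surface, if the arm or the gripper's body presses on something with over 40 N, if the wrist force passes 120 N, or if a joint passes its speed limit or range.

## Robot

A 7-joint arm with a two-finger parallel gripper is mounted at the origin on the work surface. World frame = base frame: x ahead of the robot, y to its left, z up, the work surface at z = 0. Lengths are in m, angles in rad, forces in N, time in s.
With the tool pointing down it reaches from about 0.4 to 0.85 m from the base axis. Payload 4.5 kg.
Tool frame: the origin (TCP) lies on the centre line of the jaws, within the pads' length; the fingertips stand 8 mm ahead of it and the grasp point (between the pads) lies 11 mm behind it; z points along the fingers, x is the direction in which the jaws open and shut, and the axes are right-handed (so a half turn about z gives the same grasp; the last joint's range is limited). The gripper opens to 88 mm and grips with 3 to 60 N. Pads are 18 mm wide; open, the fingers measure 123 mm over their backs; the gripper's body (75 mm by 187 mm) begins 45 mm behind the grasp point.
Start: joints at [1.237, 0.689, -0.195, 1.565, 0.157, 0.902, -0.215], TCP at [0.225, -0.583, 0.247] pointing down, gripper open.
Joint ranges: [-3.01, 3.01], [-0.46, 2.08], [-1.47, 1.51], [0.13, 2.56], [-1, 4.14], [0.04, 2.09], [-2.66, 2.66]. Speed limits (rad/s): [2.57, 2.57, 3.14, 3.14, 3.14, 3.14, 3.14].

## Interface

Orientations are given as a unit quaternion [x, y, z, w].
In Python, from plant import get_state, snapshot, finish_job, boxes_of, pinpoint gives the robot as it stands.
- The arm moves only by the shell command python3 -m creep 'ROWS' [FORCE]. ROWS is JSON, a list of rows, each an object with "hand": the finger opening in m, from 0 to 0.0881; "slide": the shift along the tool's x, y, z in m, a list of three; "turn": the turn about the tool's z in degrees. A call has 1 to 5 rows; each row shifts and turns the commanded pose from where the row before left it, along the tool's axes as they then stand; what a row does not reach is not made up. A row lasts 1/8 s, in which the tool goes at most 62.5 mm and 10.7 degrees, less where a joint would pass 70% of its speed; a pose out of reach is approached as far as the arm can. A call is refused whole if a number of a shift passes 0.0625 or a number of a turn 10.7, either way. A call with a gripper value outside its range is refused whole. The fingers move at their own pace and stop on an object; FORCE is the grip in N (left out, the last holds). Time passes only in rows, so rows that do not move let the fingers close. It gives the time, the measured TCP pose, the force and the opening at its end, in the units of the state.
- get_state(): the state, without advancing time (a new reading comes with each control period).
- snapshot(name): name is "side" or "top"; returns a dict with "frame" (420x560x3 uint8, red, green, blue), "depth" (420x560 float32, m along the optical axis (not along the pixel's ray), 0 where there is no reading), "mtx" (3x3 intrinsics, pixels), "k1" (the pictures are not rectified: a ray, as slopes to the right and down, at radius r is drawn at 1 + k1 r^2 times it, then the intrinsics apply), "camera_from_world" (4x4, takes a point from world to camera coordinates). Camera axes: x right, y down, z forward; pixel columns grow to the right and rows downward; lengths in m; the calibration is good to about 2 mm. A picture is of the moment at which its call begins.
- finish_job(): hands the job in, once; it reports no verdict.
Trained networks look in a picture, given as the dict that the camera call returned (one of the last four; its "shot" number tells which), for a name from the list of things; names that differ only in an ending like _2 or _b are one class to them, and where a whole thing is asked for, a point or a joint stands for the part that bears it (a point fixed in the world has none). Each returns a list of dicts, best first, with "conf" (0 to 1); they miss things now and then, are a little off and sometimes report something else, mostly with a low value. They report only what shows in the picture. A call takes as long as a camera call. They do not tell look-alikes from the thing itself.
- boxes_of(target, picture): "uv" ([column, row] in pixels, amid what is visible of it).
- pinpoint(target, picture): "uv" ([column, row] in pixels: a listed point, or the origin of a listed thing).
The state is a dict: "clock": time; "q": joint angles; "qd": joint speeds; "joint_torque": joint torques, N m; "tool_pos": TCP position; "eef_rot": TCP orientation; "contact_force": force on the tool from outside, world axes, zero at the start; "moment": the same for the moment, N m; "opening": opening from 0.0 (shut) to 1.0 (fully open).
Only numpy, scipy, OpenCV 4.12 (cv2) and the standard library are available. Lean on these libraries where they do the work, as an engineer would, in place of code of your own. Each camera call takes 0.05 s, during which the arm holds its last target.

## Working session

There is one attempt and no reset: what is moved stays moved. The work goes in short steps, Python scripts to look and compute and a shell command to move; the robot and the scene stay as the last step left them, time stands still between calls to the robot, and variables do not carry over. Pictures are saved under pics/ and viewed, and the job is handed in when it is done.

```bash
ls; mkdir -p pics
python3 - <<'E'
from plant import *
import cv2,numpy as np
print(get_state())
for n in("top","side"):
    p=snapshot(n); cv2.imwrite(f"pics/{n}0.png",p["frame"][:,:,::-1])
    print(n,p["mtx"].tolist(),p["k1"],p["camera_from_world"].round(4).tolist())
    for t in("pin","stand","base","guide","handle","wheel"):
        print(t,[(np.round(d["uv"],1).tolist(),round(d["conf"],2)) for d in pinpoint(t,p)])
E
```

```text
pics
{'clock': 0.0, 'q': array([ 1.23679066,  0.68993135, -0.19450972,  1.5663399 ,  0.15732607,
        0.90247479, -0.2150878 ]), 'qd': array([-0.00226003,  0.00044148, -0.00200454,  0.00185895,  0.00056131,
       -0.00117419,  0.00077115]), 'joint_torque': array([ 4.42489236e-04, -5.27563083e+01, -1.26715612e+00, -1.53427184e+01,
       -5.26774430e-02,  6.54990814e-03,  1.80142733e-04]), 'tool_pos': array([ 0.22446111, -0.58265607,  0.24594385]), 'eef_rot': array([ 8.24520877e-01, -5.65830849e-01, -7.65955286e-04, -4.33027556e-04]), 'contact_force': array([ 0.34211333, -0.59648449, -0.30922096]), 'moment': array([ 0.01234929,  0.00693142, -0.01311655]), 'opening': 0.9984518591416572}
top [[421.189949682386, 0.0, 277.31410900196516], [0.0, 421.189949682386, 205.80099518002933], [0.0, 0.0, 1.0]] -0.11516313647204379 [[0.0046, -1.0, -0.0053, -0.1834], [-0.9936, -0.0039, -0.1127, 0.4944], [0.1127, 0.0058, -0.9936, 0.8696], [0.0, 0.0, 0.0, 1.0]]
pin [([288.2, 200.0], 0.47), ([283.8, 161.2], 0.47), ([333.1, 219.2], 0.4)]
stand [([290.9, 209.3], 0.81)]
base [([158.2, 177.5], 0.92)]
guide [([147.4, 131.6], 0.69)]
handle [([291.6, 207.7], 0.52)]
wheel [([152.6, 176.0], 0.95)]
side [[543.6543563379856, 0.0, 280.0834715300035], [0.0, 543.6543563379856, 212.7219113080529], [0.0, 0.0, 1.0]] -0.15308979590910102 [[-0.8544, -0.5195, 0.009, 0.3268], [-0.2872, 0.4577, -0.8415, 0.3115], [0.433, -0.7216, -0.5402, 0.7971], [0.0, 0.0, 0.0, 1.0]]
pin [([313.8, 231.5], 0.76), ([267.8, 263.5], 0.61), ([242.9, 236.1], 0.52), ([282.5, 245.1], 0.5)]
stand [([282.3, 246.5], 0.65), ([222.7, 213.9], 0.23)]
base [([172.7, 315.6], 0.73)]
guide [([128.2, 264.6], 0.95)]
handle [([158.4, 295.2], 0.69), ([225.5, 218.1], 0.33)]
wheel [([167.4, 303.7], 0.63)]
```

View pics/top0.png

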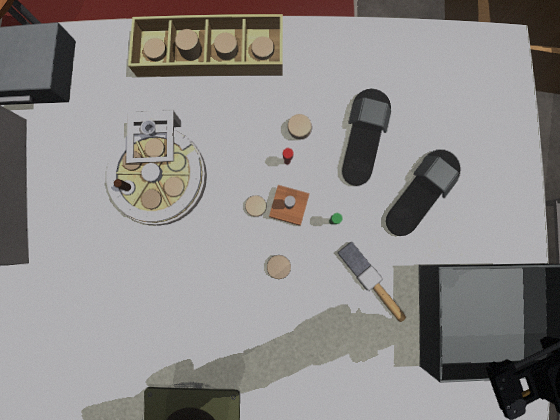

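View pics/side0.png

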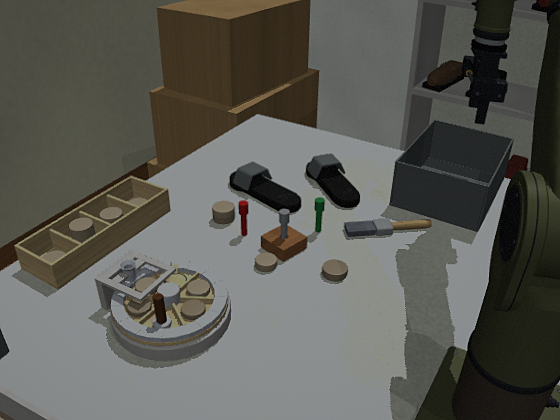

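```bash
cat > h.py <<'E'
from plant import *
import cv2,numpy as np
def ray(p,uv):
    u=cv2.undistortPoints(np.array(uv,float).reshape(-1,1,2),p["mtx"],np.array([p["k1"],0,0,0,0.]),None,None).reshape(-1,2)
    # same radial model
    M=p["camera_from_world"];R=M[:3,:3];t=M[:3,3]
    d=np.c_[u,np.ones(len(u))]@R; c=-R.T@t
    return c,d,u
def atz(p,uv,z):
    c,d,_=ray(p,uv); return c+d*((z-c[2])/d[:,2])[:,None]
def cloud(p):
    h,w=p["depth"].shape
    v,u=np.mgrid[:h,:w]; c,d,_=ray(p,np.c_[u.ravel(),v.ravel()])
    # d normalised with camera z=1 -> scale = depth
    W=c+d*p["depth"].ravel()[:,None]; W[p["depth"].ravel()==0]=np.nan
    return W.reshape(h,w,3)
def proj(p,X):
    X=np.atleast_2d(X);M=p["camera_from_world"];C=X@M[:3,:3].T+M[:3,3]
    s=C[:,:2]/C[:,2:];r2=(s**2).sum(1,keepdims=True);s=s*(1+p["k1"]*r2)
    return s*[p["mtx"][0,0],p["mtx"][1,1]]+p["mtx"][:2,2]
E
python3 - <<'E'
from h import *
for n in("top","side"):
    p=snapshot(n); W=cloud(p)
    np.save(f"/tmp/{n}W.npy",W)
    f=p["frame"][:,:,::-1]
    a=f[95:235,90:320] if n=="top" else f[190:360,80:340]
    cv2.imwrite(f"pics/{n}crop.png",cv2.resize(a,None,fx=3,fy=3,interpolation=cv2.INTER_CUBIC))
    for t,z in(("pin",.01),("stand",0),("base",0),("guide",.086),("handle",.105),("wheel",.032)):
        for d in pinpoint(t,p):
            u=np.round(d["uv"]).astype(int)
            print(n,t,round(d["conf"],2),atz(p,d["uv"],z)[0].round(4),"cloud",W[u[1],u[0]].round(3))
E
```

```text
top pin 0.5 [ 0.4663 -0.3021  0.01  ] cloud [ 0.461 -0.293  0.083]
top pin 0.49 [ 0.5065 -0.2035  0.01  ] cloud [ 0.495 -0.203  0.094]
top pin 0.36 [ 0.3668 -0.1806  0.01  ] cloud [ 0.368 -0.181  0.019]
top stand 0.96 [ 0.4987 -0.212   0.    ] cloud [ 0.489 -0.209  0.082]
top base 0.98 [0.556  0.0819 0.    ] cloud [0.548 0.07  0.04 ]
top guide 0.89 [0.65   0.0979 0.086 ] cloud [0.651 0.098 0.083]
top handle 0.87 [0.5265 0.1339 0.105 ] cloud [0.527 0.134 0.104]
top wheel 0.59 [0.5644 0.0824 0.032 ] cloud [0.559 0.072 0.065]
side pin 0.83 [ 0.5903 -0.1864  0.01  ] cloud [ 0.597 -0.195  0.002]
side pin 0.61 [ 0.4585 -0.2833  0.01  ] cloud [ 0.463 -0.295  0.001]
side pin 0.6 [ 0.5035 -0.1994  0.01  ] cloud [ 0.488 -0.173  0.033]
side pin 0.17 [ 0.5295 -0.487   0.01  ] cloud [ 0.52  -0.465  0.024]
side stand 0.56 [ 0.5024 -0.2094  0.    ] cloud [ 0.481 -0.172  0.032]
side base 0.6 [0.5583 0.0894 0.    ] cloud [0.526 0.12  0.04 ]
side guide 0.9 [0.6594 0.0886 0.086 ] cloud [0.662 0.086 0.084]
side handle 0.94 [0.531  0.1426 0.105 ] cloud [0.529 0.145 0.108]
side handle 0.69 [ 0.589  -0.1207  0.105 ] cloud [ 0.654 -0.205  0.037]
side wheel 0.61 [0.5667 0.0809 0.032 ] cloud [0.55  0.098 0.053]
```

Run:
```python
import numpy as np
W=np.load('/tmp/topW.npy')
P=W[95:235,90:220].reshape(-1,3);P=P[~np.isnan(P[:,0])]
for a,b in((.098,.112),(.076,.092),(.066,.075),(.060,.069)):
    s=P[(P[:,2]>a)&(P[:,2]<b)];print(a,len(s),s.mean(0).round(4),s.min(0).round(3),s.max(0).round(3))
P=W[180:230,262:315].reshape(-1,3)
for a,b in((.085,.1),(.026,.034)):
    s=P[(P[:,2]>a)&(P[:,2]<b)];print(a,len(s),np.median(s,0).round(4),s.min(0).round(3),s.max(0).round(3))
W=np.load('/tmp/sideW.npy').reshape(-1,3)
s=W[(W[:,2]>.085)&(W[:,2]<.095)];
```

```text
0.098 62 [0.5309 0.1374 0.1045] [0.523 0.13  0.1  ] [0.54  0.146 0.108]
0.076 171 [0.6348 0.0953 0.0832] [0.522 0.046 0.076] [0.689 0.139 0.091]
0.066 1530 [0.6326 0.0866 0.0715] [0.522 0.034 0.066] [0.693 0.14  0.075]
0.06 371 [0.5772 0.087  0.0661] [0.523 0.038 0.06 ] [0.692 0.139 0.069]
0.085 92 [ 0.4985 -0.2057  0.0928] [ 0.488 -0.217  0.086] [ 0.509 -0.197  0.096]
0.026 946 [ 0.4966 -0.204   0.0309] [ 0.456 -0.249  0.026] [ 0.54  -0.164  0.034]
```

View pics/topcrop.png

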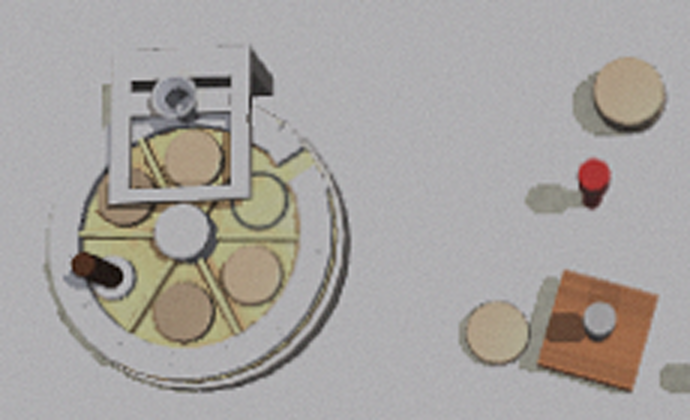

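View pics/sidecrop.png

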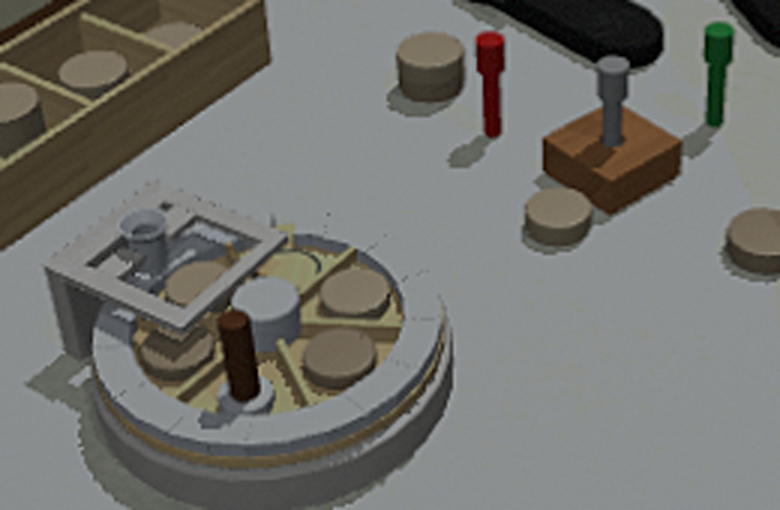

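Run:
```python
from h import *
from scipy.optimize import least_squares
def circ(P):
    r=least_squares(lambda q:np.hypot(P[:,0]-q[0],P[:,1]-q[1])-q[2],[*P[:,:2].mean(0),.02],loss='soft_l1',f_scale=.002);return r.x.round(4)
for n in("top","side"):
    W=np.load(f'/tmp/{n}W.npy').reshape(-1,3);W=W[~np.isnan(W[:,0])]
    def near(c,r,a,b): return W[(np.hypot(W[:,0]-c[0],W[:,1]-c[1])<r)&(W[:,2]>a)&(W[:,2]<b)]
    for nm,c,r,a,b in(("hub",(.563,.084),.028,.061,.071),("guide",(.653,.096),.017,.077,.095),("handle",(.531,.138),.014,.099,.112),("pin",(.4975,-.205),.016,.087,.097)):
        s=near(c,r,a,b);
        if len(s): print(n,nm,len(s),s.mean(0).round(4),"mid",((s.min(0)+s.max(0))/2).round(4),(s.max(0)-s.min(0)).round(3))
    g=near((.653,.096),.02,.076,.095);
    s=near((.563,.084),.115,.044,.054);s=s[np.hypot(s[:,0]-.563,s[:,1]-.084)>.098]
p=snapshot("top")
print("slot",atz(p,[187.3,148.3],.05).round(4))
s=snapshot("side")
for p in(p,s):
    im=p["frame"][:,:,::-1].copy();im=cv2.resize(im,None,fx=3,fy=3,interpolation=cv2.INTER_CUBIC)
    A=np.array([.5625,.085]);G=np.array([.6535,.0965])
    t=np.linspace(0,2*np.pi,80)
    def dr(c,r,z,col):
        X=np.c_[c[0]+r*np.cos(t),c[1]+r*np.sin(t),0*t+z]
        cv2.polylines(im,[np.round(proj(p,X)*3+1).astype(int)],True,col,1)
    dr(A,.104,.05,(0,0,255));dr(G,.0135,.086,(0,0,255));dr([.531,.1374],.009,.105,(0,255,0));dr([.531,.1374],.009,.05,(0,255,0));dr([.4975,-.205],.011,.092,(0,0,255));dr(A,.108,.0,(255,0,0))
    a=im[285:660,300:960] if p is not s else im[570:1080,240:1000]
    cv2.imwrite("pics/o_%s.png"%("s" if p is s else "t"),a)
```

```text
top hub 301 [0.5624 0.083  0.0664] mid [0.5656 0.0828 0.0662] [0.048 0.038 0.01 ]
top guide 94 [0.654  0.0942 0.0834] mid [0.6528 0.0922 0.0831] [0.029 0.024 0.012]
top handle 62 [0.5309 0.1374 0.1045] mid [0.5312 0.138  0.1042] [0.017 0.016 0.008]
top pin 91 [ 0.4985 -0.2058  0.0928] mid [ 0.4986 -0.2067  0.0925] [0.022 0.02  0.008]
side hub 307 [0.5616 0.0865 0.0666] mid [0.5644 0.0835 0.066 ] [0.049 0.042 0.01 ]
side guide 116 [0.6539 0.0915 0.0828] mid [0.6524 0.0919 0.0831] [0.029 0.025 0.012]
side handle 92 [0.5292 0.1412 0.1043] mid [0.5305 0.1402 0.1035] [0.019 0.017 0.008]
side pin 68 [ 0.4962 -0.2028  0.092 ] mid [ 0.497  -0.2043  0.091 ] [0.021 0.022 0.008]
slot [[0.615  0.0107 0.05  ]]
```

View pics/o_t.png

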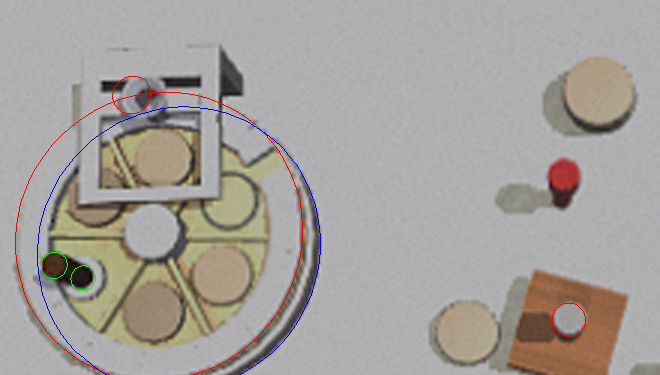

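View pics/o_s.png

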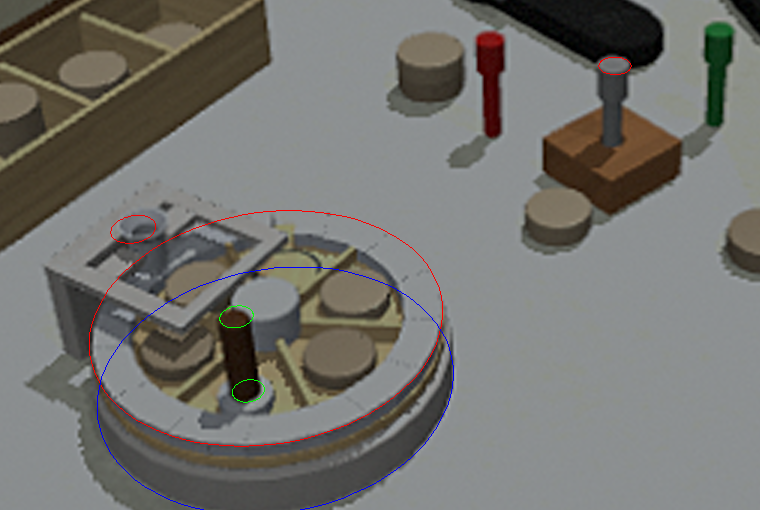

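Run:
```python
from h import *
t=snapshot("top");s=snapshot("side")
for nm,ut,us,z in(("guide",(148.3,127.3),(127.3,264.3),.086),("hub",(151.7,172.2),(168.7,285.5),.066),("pin",(100+569/3,95+320/3-.3),(80+613/3,190+65/3),.092)):
    print(nm,atz(t,ut,z)[0].round(4),atz(s,us,z)[0].round(4))
A=np.array([.5625,.0805]);
for p,n in((t,"t"),(s,"s")):
    im=cv2.resize(p["frame"][:,:,::-1],None,fx=3,fy=3,interpolation=cv2.INTER_CUBIC)
    th=np.linspace(0,2*np.pi,80)
    def dr(c,r,z,col):
        X=np.c_[c[0]+r*np.cos(th),c[1]+r*np.sin(th),0*th+z]
        cv2.polylines(im,[np.round(proj(p,X)*3+1).astype(int)],True,col,1)
    G=atz(t,(148.3,127.3),.086)[0]
    G=(G+atz(s,(127.3,264.3),.086)[0])/2
    dr(A,.104,.05,(0,0,255));dr(G,.0135,.086,(0,0,255));dr(A,.108,.0,(255,0,0));dr(A,.02,.066,(0,160,0))
    a=im[285:660,300:960] if n=="t" else im[570:1080,240:1000]
    cv2.imwrite("pics/o2_%s.png"%n,a)
```

```text
guide [0.6509 0.086  0.086 ] [0.6516 0.0898 0.086 ]
hub [0.5603 0.0805 0.066 ] [0.5665 0.077  0.066 ]
pin [ 0.4968 -0.206   0.092 ] [ 0.4974 -0.2041  0.092 ]
```

View pics/o2_t.png

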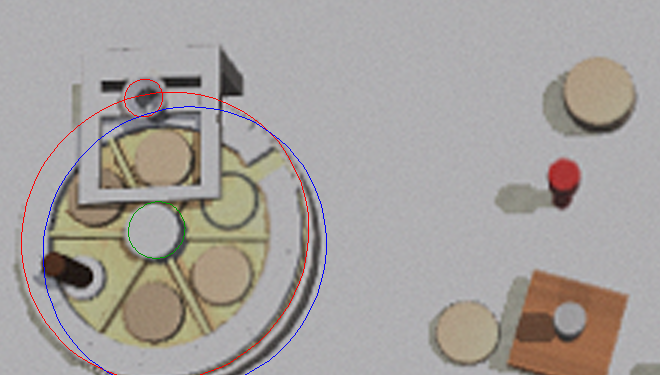

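View pics/o2_s.png

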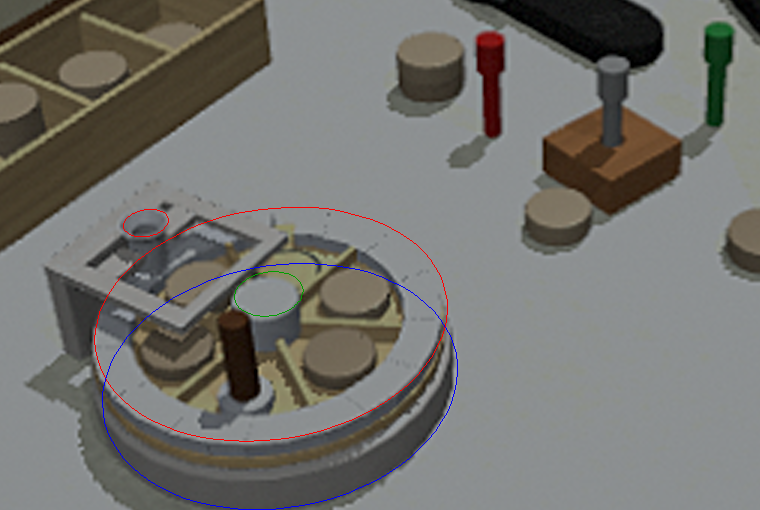

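```bash
cat >> h.py <<'E'
def tool(target,yaw=None):
    """shift in tool axes from measured TCP to target, plus turn (deg) to bring tool x to heading yaw (mod 180)"""
    from scipy.spatial.transform import Rotation as R
    s=get_state();r=R.from_quat(s["eef_rot"]);M=r.as_matrix()
    print("t",round(s["clock"],2),"pos",s["tool_pos"].round(4),"F",s["contact_force"].round(1),"q",s["q"].round(2),"open",round(s["opening"]*.0881,4))
    h=np.degrees(np.arctan2(M[1,0],M[0,0]));print("heading",h.round(1),"z",M[:,2].round(3))
    print("shift mm",(M.T@(np.array(target)-s["tool_pos"])*1000).round(1))
    if yaw is not None:
        print("turn",(-((yaw-h+90)%180-90)).round(1))
E
python3 - <<'E'
from h import *
W=np.load('/tmp/topW.npy')
print(W[265:380:12,420:555:15,2].round(2))
tool((.4975,-.205,.22),0)
E
```

```text
[[0.02 0.07 0.06 0.05 0.11 0.11 0.1  0.12 0.12]
 [0.01 0.1  0.01 0.01 0.01 0.01 0.01 0.01 0.  ]
 [0.01 0.1  0.    nan 0.01 0.01 0.01 0.01 0.01]
 [0.01 0.1  0.01 0.01 0.01 0.01 0.01 0.01 0.01]
 [0.01 0.1  0.01 0.   0.01 0.   0.   0.01 0.01]
 [0.01 0.1  0.01 0.01 0.01 0.01 0.   0.01 0.  ]
 [0.01 0.1  0.01 0.01 0.   0.01 0.01 0.01 0.01]
 [0.01 0.1  0.01 0.01 0.01 0.01 0.01 0.   0.01]
 [0.01 0.1  0.01 0.01 0.01 0.01 0.32 0.32 0.34]
 [0.   0.1  0.08 0.08 0.09 0.34 0.35 0.34 0.36]]
t 1.6 pos [ 0.2248 -0.5832  0.2467] F [-0.  -0.3  0. ] q [ 1.24  0.69 -0.19  1.57  0.16  0.9  -0.22] open 0.0885
heading -68.9 z [ 0. -0. -1.]
shift mm [-254.8 -390.5   26.7]
turn -68.9
```

```bash
python3 -m creep '[{"hand":0.05,"slide":[-0.016,-0.025,0],"turn":0},{"hand":0.05,"slide":[-0.032,-0.049,0],"turn":0},{"hand":0.05,"slide":[-0.032,-0.049,0],"turn":0},{"hand":0.05,"slide":[-0.032,-0.049,0],"turn":0},{"hand":0.05,"slide":[-0.032,-0.049,0],"turn":0}]' 20; python3 -m creep '[{"hand":0.05,"slide":[-0.032,-0.049,0],"turn":0},{"hand":0.05,"slide":[-0.032,-0.049,0],"turn":0},{"hand":0.05,"slide":[-0.032,-0.049,0],"turn":0},{"hand":0.05,"slide":[-0.014,-0.022,0.02],"turn":0},{"hand":0.05,"slide":[0,0,0],"turn":0}]'; python3 -c "
from h import *
tool((.4975,-.205,.069))"
```

```text
clock: 2.22
tool_pos: [0.3803, -0.3679, 0.247]
eef_rot: [0.824, -0.566, 0.0, -0.0]
contact_force: [0.3, 0.7, -0.5]
opening: 0.569
clock: 2.85
tool_pos: [0.4979, -0.2033, 0.2258]
eef_rot: [0.826, -0.564, -0.001, -0.0]
contact_force: [-1.2, -1.0, 0.8]
opening: 0.569
t 2.85 pos [ 0.4979 -0.2033  0.2258] F [-1.2 -1.   0.8] q [ 0.39  0.6  -0.15  1.85  0.13  0.7  -1.02] open 0.0501
heading -68.6 z [-0.002  0.002 -1.   ]
shift mm [  1.8   0.9 156.8]
```

```bash
python3 -m creep '[{"hand":0.05,"slide":[0.002,0.001,0.03],"turn":0},{"hand":0.05,"slide":[0,0,0.045],"turn":0},{"hand":0.05,"slide":[0,0,0.045],"turn":0},{"hand":0.05,"slide":[0,0,0.03],"turn":0},{"hand":0.05,"slide":[0,0,0.007],"turn":0}]'
python3 - <<'E'
from h import *
tool((.4975,-.205,.069))
for n in("top","side"):
    p=snapshot(n);f=p["frame"][:,:,::-1]
    a=f[140:260,220:380] if n=="top" else f[150:290,200:380]
    cv2.imwrite(f"pics/g_{n}.png",cv2.resize(a,None,fx=4,fy=4))
E
```

```text
clock: 3.48
tool_pos: [0.4953, -0.21, 0.0687]
eef_rot: [0.824, -0.567, -0.001, 0.001]
contact_force: [0.2, -0.1, 0.7]
opening: 0.564
t 3.48 pos [ 0.4953 -0.21    0.0687] F [ 0.2 -0.1  0.7] q [ 0.36  0.86 -0.08  1.95  0.19  0.34 -1.07] open 0.0497
heading -69.1 z [-0.003 -0.001 -1.   ]
shift mm [-3.9 -3.8 -0.3]
```

View pics/g_side.png

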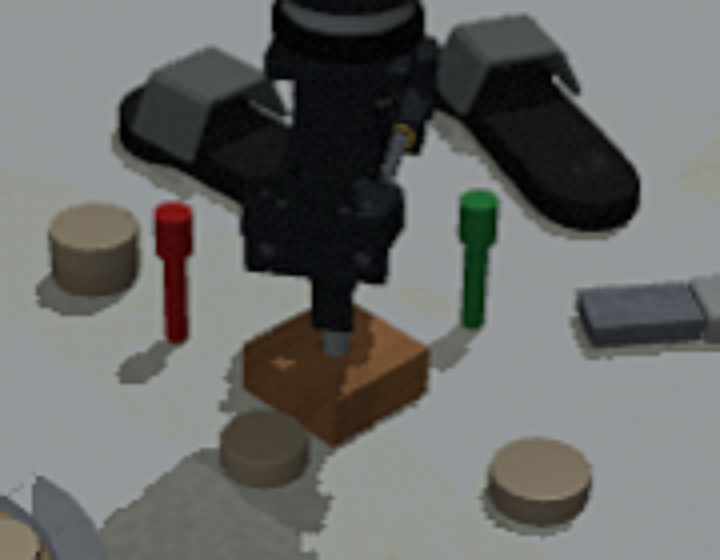

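The side view shows the fingers around the pin's head, with the shank visible below at crop (335,345). I'll correct 4 mm and close.

```bash
python3 -m creep '[{"hand":0.05,"slide":[-0.004,-0.004,0],"turn":0},{"hand":0.05,"slide":[0,0,0],"turn":0},{"hand":0.01,"slide":[0,0,0],"turn":0},{"hand":0.01,"slide":[0,0,0],"turn":0},{"hand":0.01,"slide":[0,0,0],"turn":0}]' 20;python3 -m creep '[{"hand":0.01,"slide":[0,0,0],"turn":0},{"hand":0.01,"slide":[0,0,0],"turn":0}]'; python3 -c "
from h import *
tool((.4975,-.205,.069))"
```

```text
clock: 4.2
tool_pos: [0.4994, -0.2031, 0.0698]
eef_rot: [0.824, -0.566, 0.0, 0.0]
contact_force: [-0.9, 0.3, 0.7]
opening: 0.251
clock: 4.45
tool_pos: [0.4995, -0.2032, 0.0698]
eef_rot: [0.824, -0.566, 0.0, 0.0]
contact_force: [-0.0, -0.1, 0.8]
opening: 0.239
t 4.45 pos [ 0.4995 -0.2032  0.0698] F [-0.  -0.1  0.8] q [ 0.35  0.86 -0.08  1.95  0.18  0.34 -1.08] open 0.021
heading -68.9 z [ 0. -0. -1.]
shift mm [1.  2.5 0.8]
```

```bash
python3 -m creep '[{"hand":0.01,"slide":[0,0,-0.015],"turn":0},{"hand":0.01,"slide":[0,0,-0.025],"turn":0},{"hand":0.01,"slide":[0,0,-0.045],"turn":0},{"hand":0.01,"slide":[0,0,-0.04],"turn":0},{"hand":0.01,"slide":[0,0,-0.01],"turn":0}]'
python3 - <<'E'
from h import *
tool((.652,.088,.20),0)
p=snapshot("side");f=p["frame"][:,:,::-1]
cv2.imwrite(f"pics/l_side.png",f[60:360,80:400])
E
```

```text
clock: 5.08
tool_pos: [0.5006, -0.2034, 0.2078]
eef_rot: [0.824, -0.566, 0.002, -0.001]
contact_force: [0.7, -0.2, -1.5]
opening: 0.242
t 5.08 pos [ 0.5006 -0.2034  0.2078] F [ 0.7 -0.2 -1.5] q [ 0.39  0.63 -0.14  1.87  0.14  0.65 -1.04] open 0.0213
heading -68.9 z [ 0.005 -0.002 -1.   ]
shift mm [-217.5 -246.     8.1]
turn -68.9
```

View pics/l_side.png

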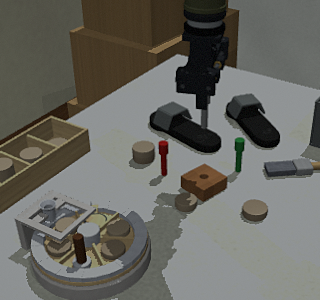

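```bash
python3 -m creep '[{"hand":0.01,"slide":[-0.018,-0.02,0],"turn":0},{"hand":0.01,"slide":[-0.036,-0.041,0],"turn":0},{"hand":0.01,"slide":[-0.036,-0.041,0],"turn":0},{"hand":0.01,"slide":[-0.036,-0.041,0],"turn":0},{"hand":0.01,"slide":[-0.036,-0.041,0],"turn":0}]' ;python3 -m creep '[{"hand":0.01,"slide":[-0.036,-0.041,0],"turn":0},{"hand":0.01,"slide":[-0.02,-0.022,0],"turn":0},{"hand":0.01,"slide":[0,0,0],"turn":0},{"hand":0.01,"slide":[0,0,0],"turn":0}]'
python3 - <<'E'
from h import *
tool((.652,.088,.17),0)
for n in("top","side"):
    p=snapshot(n);f=p["frame"][:,:,::-1]
    a=f[60:220,60:260] if n=="top" else f[140:340,60:260]
    cv2.imwrite(f"pics/m_{n}.png",cv2.resize(a,None,fx=3,fy=3,interpolation=cv2.INTER_CUBIC))
E
```

```text
clock: 5.75
tool_pos: [0.6124, 0.0158, 0.2031]
eef_rot: [0.824, -0.566, -0.001, 0.001]
contact_force: [1.0, -0.1, -0.9]
opening: 0.243
clock: 6.25
tool_pos: [0.6504, 0.0874, 0.2034]
eef_rot: [0.824, -0.566, -0.001, 0.002]
contact_force: [0.1, 0.1, -1.4]
opening: 0.238
t 6.25 pos [0.6504 0.0874 0.2034] F [ 0.1  0.1 -1.4] q [-0.16  0.78 -0.08  1.51  0.08  0.86 -1.48] open 0.021
heading -69.0 z [-0.003 -0.002 -1.   ]
shift mm [ 0.  -1.8 33.4]
turn -69.0
```

View pics/m_side.png

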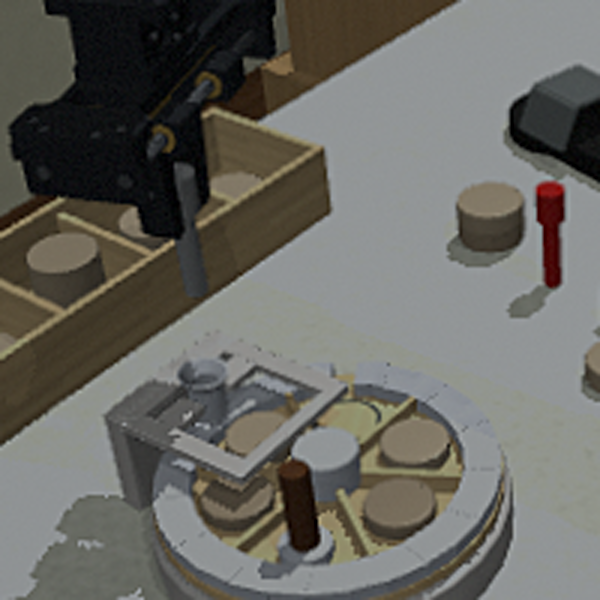

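View pics/m_top.png

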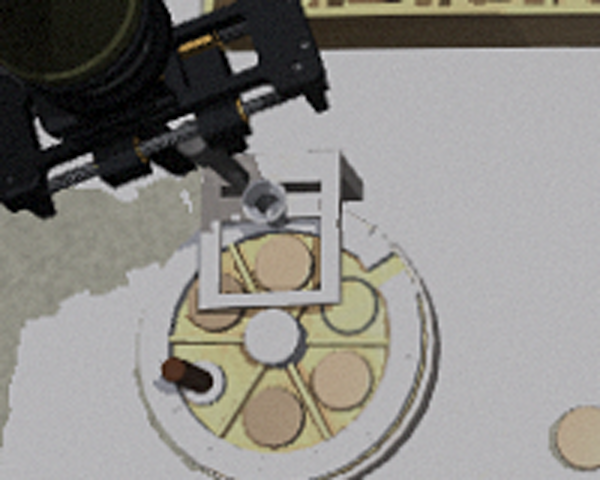

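Run:
```python
from h import *
t=snapshot("top");s=snapshot("side")
print("foot t",atz(t,(141,121.7),.1436),"s",atz(s,(124.7,237.),.1436))
print("guide t",atz(t,(148.3,127.),.086),"s",atz(s,(127.3,265.),.086))
```

```text
foot t [[0.64458572 0.08228096 0.1436    ]] s [[0.65106998 0.08486825 0.1436    ]]
guide t [[0.65159293 0.08607319 0.086     ]] s [[0.65014677 0.09130349 0.086     ]]
```

```bash
python3 -m creep '[{"hand":0.01,"slide":[0,-0.002,0.02],"turn":0},{"hand":0.01,"slide":[0,0,0.02],"turn":0},{"hand":0.01,"slide":[0,0,0.008],"turn":0},{"hand":0.01,"slide":[0,0,0],"turn":0}]'
python3 - <<'E'
from h import *
tool((.652,.088,.152),0)
for n in("top","side"):
    p=snapshot(n);f=p["frame"][:,:,::-1]
    a=f[95:155,110:190] if n=="top" else f[210:300,80:180]
    cv2.imwrite(f"pics/n_{n}.png",cv2.resize(a,None,fx=8,fy=8,interpolation=cv2.INTER_CUBIC)[:600])
E
```

```text
clock: 6.95
tool_pos: [0.6528, 0.0897, 0.1556]
eef_rot: [0.824, -0.566, -0.001, 0.001]
contact_force: [0.4, 0.1, -1.0]
opening: 0.239
t 6.95 pos [0.6528 0.0897 0.1556] F [ 0.4  0.1 -1. ] q [-0.16  0.84 -0.08  1.54  0.09  0.77 -1.48] open 0.0211
heading -68.9 z [-0.002 -0.    -1.   ]
shift mm [1.3 1.4 3.6]
turn -68.9
```

View pics/n_side.png

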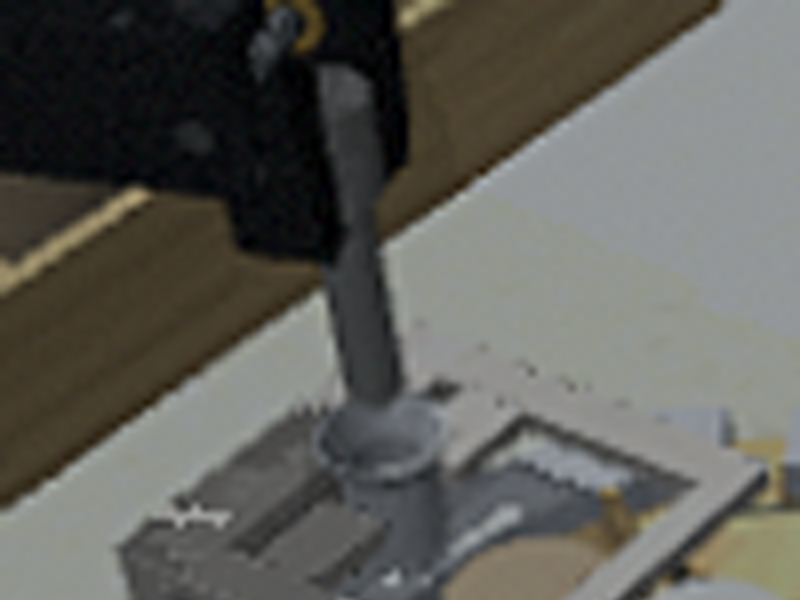

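View pics/n_top.png

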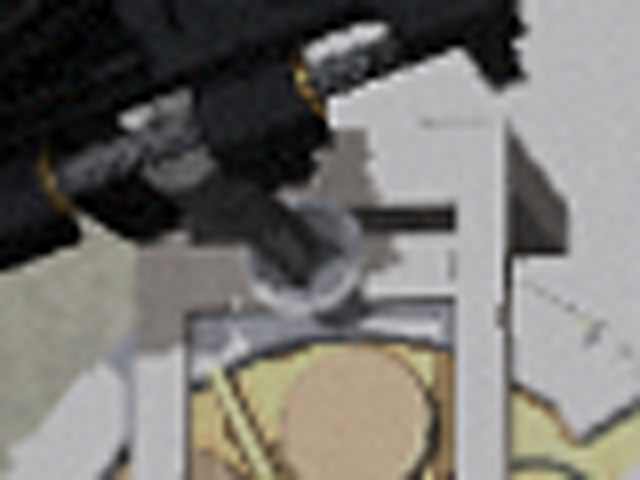

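```bash
python3 -m creep '[{"hand":0.01,"slide":[0,0,0.006],"turn":0},{"hand":0.01,"slide":[0,0,0.006],"turn":0},{"hand":0.01,"slide":[0,0,0.004],"turn":0},{"hand":0.01,"slide":[0,0,0],"turn":0}]'
python3 - <<'E'
from h import *
tool((.652,.088,.152),0)
print(get_state()["moment"])
E
```

```text
clock: 7.55
tool_pos: [0.6531, 0.0899, 0.1402]
eef_rot: [0.825, -0.566, -0.0, 0.0]
contact_force: [-0.4, -0.3, -0.8]
opening: 0.239
t 7.55 pos [0.6531 0.0899 0.1402] F [-0.4 -0.3 -0.8] q [-0.17  0.86 -0.08  1.55  0.09  0.74 -1.49] open 0.021
heading -68.9 z [-0.001 -0.    -1.   ]
shift mm [  1.4   1.7 -11.7]
turn -68.9
[0.02184348 0.01452962 0.07408777]
```

```bash
python3 -m creep '[{"hand":0.01,"slide":[0,0,0.004],"turn":0},{"hand":0.01,"slide":[0,0,0.004],"turn":0},{"hand":0.01,"slide":[0,0,0],"turn":0}]'
python3 - <<'E'
from h import *
tool((.652,.088,.152),0)
print(get_state()["moment"])
E
```

```text
clock: 7.92
tool_pos: [0.653, 0.0899, 0.1322]
eef_rot: [0.825, -0.566, -0.0, 0.0]
contact_force: [0.5, 0.1, -1.3]
opening: 0.239
t 7.92 pos [0.653  0.0899 0.1322] F [ 0.5  0.1 -1.3] q [-0.17  0.87 -0.08  1.55  0.09  0.73 -1.49] open 0.0211
heading -68.9 z [-0.001 -0.    -1.   ]
shift mm [  1.4   1.7 -19.8]
turn -68.9
[0.01906243 0.04561337 0.00605063]
```

Run:
```python
from h import *
for n in("top","side"):
    p=snapshot(n);f=p["frame"][:,:,::-1]
    a=f[95:155,110:190] if n=="top" else f[210:300,80:180]
    cv2.imwrite(f"pics/p_{n}.png",cv2.resize(a,None,fx=8,fy=8,interpolation=cv2.INTER_CUBIC)[:600])
```

```text
(no output)
```

View pics/p_side.png

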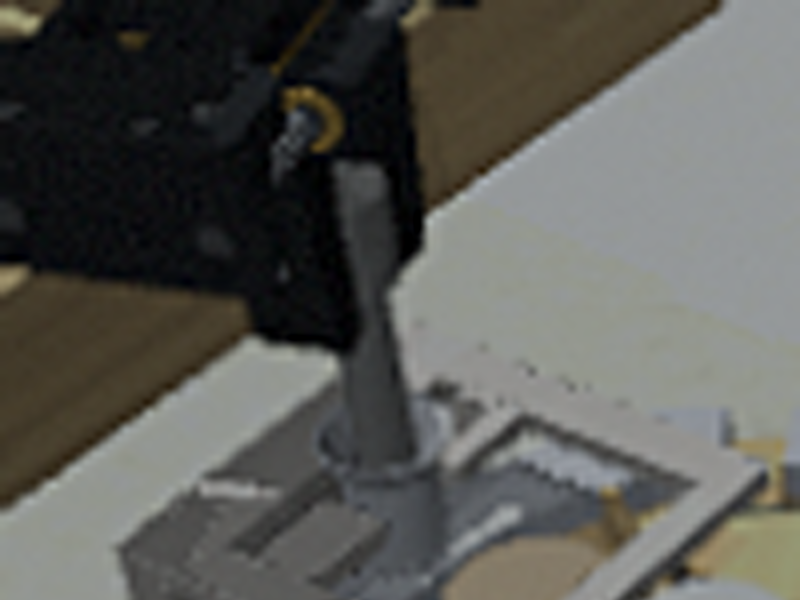

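View pics/p_top.png

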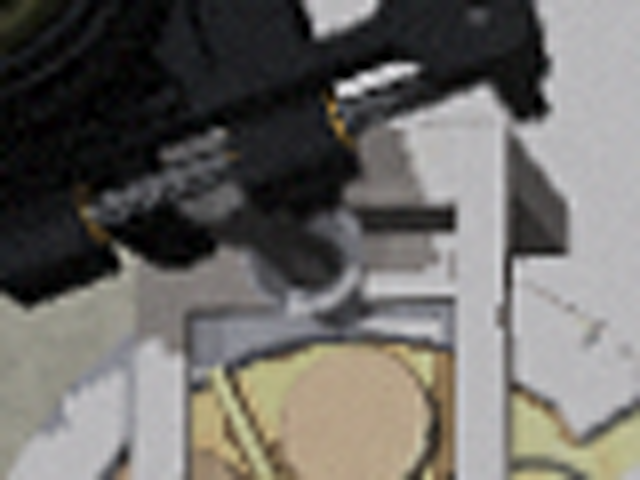

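The side view shows the shank inside the funnel (centre near crop 382,440), and the top view agrees. I'll lower it further.

```bash
python3 -m creep '[{"hand":0.01,"slide":[0,0,0.006],"turn":0},{"hand":0.01,"slide":[0,0,0.006],"turn":0},{"hand":0.01,"slide":[0,0,0.004],"turn":0},{"hand":0.01,"slide":[0,0,0],"turn":0}]'
python3 - <<'E'
from h import *
tool((.652,.088,.152),0)
print(get_state()["moment"])
E
```

```text
clock: 8.52
tool_pos: [0.6531, 0.0899, 0.1162]
eef_rot: [0.825, -0.566, -0.0, 0.0]
contact_force: [0.3, 0.1, -1.0]
opening: 0.239
t 8.53 pos [0.6531 0.0899 0.1162] F [ 0.3  0.1 -1. ] q [-0.17  0.89 -0.08  1.56  0.09  0.7  -1.49] open 0.0211
heading -68.9 z [-0.001 -0.    -1.   ]
shift mm [  1.4   1.7 -35.8]
turn -68.9
[ 0.04468603 -0.00326579  0.04266204]
```

```bash
python3 -m creep '[{"hand":0.01,"slide":[0,0,0.004],"turn":0},{"hand":0.01,"slide":[0,0,0.001],"turn":0},{"hand":0.01,"slide":[0,0,0],"turn":0},{"hand":0.045,"slide":[0,0,0],"turn":0},{"hand":0.045,"slide":[0,0,0],"turn":0}]' ; python3 -m creep '[{"hand":0.045,"slide":[0,0,0],"turn":0},{"hand":0.045,"slide":[0,0,-0.02],"turn":0},{"hand":0.045,"slide":[0,0,-0.03],"turn":0},{"hand":0.045,"slide":[0,0,-0.04],"turn":0},{"hand":0.045,"slide":[0,0,0],"turn":0}]'
python3 - <<'E'
from h import *
tool((.531,.138,.18),31)
for n in("top","side"):
    p=snapshot(n);f=p["frame"][:,:,::-1]
    a=f[95:215,90:230] if n=="top" else f[200:340,60:240]
    cv2.imwrite(f"pics/r_{n}.png",cv2.resize(a,None,fx=4,fy=4,interpolation=cv2.INTER_CUBIC)[:600])
E
```

```text
clock: 9.15
tool_pos: [0.6536, 0.09, 0.112]
eef_rot: [0.824, -0.566, 0.0, -0.0]
contact_force: [0.9, -0.2, -0.1]
opening: 0.442
clock: 9.78
tool_pos: [0.6562, 0.0904, 0.2068]
eef_rot: [0.824, -0.566, 0.003, -0.003]
contact_force: [1.0, 0.5, 0.4]
opening: 0.507
t 9.78 pos [0.6562 0.0904 0.2068] F [1.  0.5 0.4] q [-0.16  0.78 -0.08  1.5   0.08  0.86 -1.48] open 0.0447
heading -68.9 z [ 0.009  0.002 -1.   ]
shift mm [-89.5  99.9  25.7]
turn 80.1
```

View pics/r_side.png

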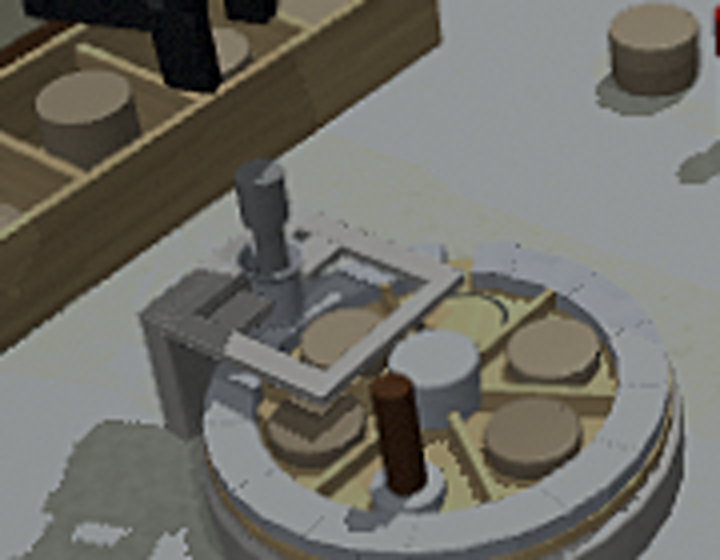

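View pics/r_top.png

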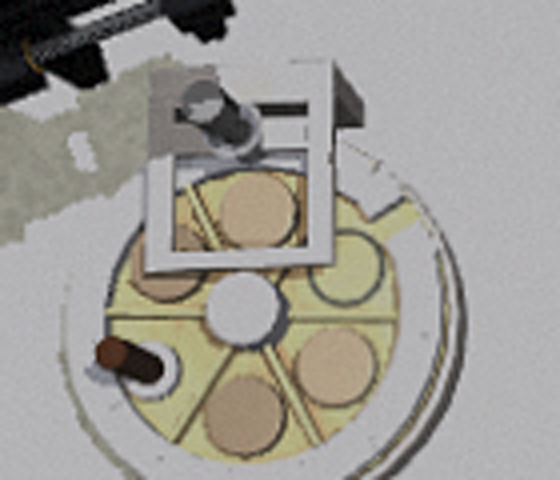

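The pin stands in the tube, head at side crop (262,175). Now I'll refine the guide, handle and axis.

Run:
```python
from h import *
for n in("top","side"):
    p=snapshot(n);W=cloud(p).reshape(-1,3)
    for nm,c,a,b in(("pinhead",(.653,.09),.126,.14),("handle",(.531,.138),.099,.112)):
        s=W[(np.hypot(W[:,0]-c[0],W[:,1]-c[1])<.016)&(W[:,2]>a)&(W[:,2]<b)]
        print(n,nm,len(s),s.mean(0).round(4),((s.min(0)+s.max(0))/2).round(4))
    d=pinpoint("handle",p)
    print([(x["conf"],atz(p,x["uv"],.105)[0].round(4)) for x in d])
    d=pinpoint("wheel",p)
    print([(x["conf"],atz(p,x["uv"],.032)[0].round(4)) for x in d])
```

```text
top pinhead 109 [0.6513 0.0856 0.1319] [0.6516 0.0856 0.1307]
top handle 62 [0.5309 0.1374 0.1047] [0.5313 0.1371 0.104 ]
[(0.93, array([0.5334, 0.1397, 0.105 ])), (0.65, array([0.5419, 0.0506, 0.105 ]))]
[(0.63, array([0.5645, 0.0889, 0.032 ]))]
side pinhead 106 [0.6498 0.0905 0.1311] [0.6521 0.0882 0.1307]
side handle 94 [0.5291 0.1415 0.1043] [0.5308 0.1397 0.1035]
[(0.86, array([0.533 , 0.1404, 0.105 ])), (0.58, array([0.6004, 0.1325, 0.105 ]))]
[(0.6, array([0.5609, 0.0901, 0.032 ]))]
```

```bash
python3 -m creep '[{"hand":0.045,"slide":[0,0,0],"turn":-9.8},{"hand":0.045,"slide":[0,0,0],"turn":-9.8},{"hand":0.045,"slide":[0,0,0],"turn":-9.8},{"hand":0.045,"slide":[0,0,0],"turn":-9.8},{"hand":0.045,"slide":[0,0,0],"turn":-9.8}]' ; python3 -m creep '[{"hand":0.034,"slide":[0,0,0],"turn":-9.8},{"hand":0.034,"slide":[0,0,0],"turn":-9.8},{"hand":0.034,"slide":[0,0,0],"turn":-9.8},{"hand":0.034,"slide":[0,0,0],"turn":-9.8},{"hand":0.034,"slide":[0,0,0],"turn":-9.8}]'
python3 - <<'E'
from h import *
tool((.531,.139,.15),29)
E
```

```text
clock: 10.8
tool_pos: [0.6531, 0.0898, 0.2011]
eef_rot: [0.985, -0.17, -0.0, 0.0]
contact_force: [-0.8, 0.1, -0.7]
opening: 0.507
clock: 11.42
tool_pos: [0.6532, 0.0897, 0.2011]
eef_rot: [0.967, 0.254, -0.001, 0.0]
contact_force: [0.7, -0.4, 0.4]
opening: 0.386
t 11.43 pos [0.6532 0.0897 0.2011] F [ 0.7 -0.4  0.4] q [ 0.08  0.83 -0.56  1.49  0.5   0.97 -0.11] open 0.034
heading 29.4 z [-0.001 -0.    -1.   ]
shift mm [ -82.2 -102.9   51.2]
turn 0.4
```

```bash
python3 -m creep '[{"hand":0.034,"slide":[-0.021,-0.026,0],"turn":0},{"hand":0.034,"slide":[-0.03,-0.038,0],"turn":0},{"hand":0.034,"slide":[-0.021,-0.026,0],"turn":0},{"hand":0.034,"slide":[-0.01,-0.013,0.02],"turn":0},{"hand":0.034,"slide":[0,0,0.025],"turn":0}]' ; python3 -m creep '[{"hand":0.034,"slide":[0,0,0],"turn":0},{"hand":0.034,"slide":[0,0,0],"turn":0}]'
python3 - <<'E'
from h import *
tool((.531,.139,.085),29)
for n in("top","side"):
    p=snapshot(n);f=p["frame"][:,:,::-1]
    a=f[95:215,70:210] if n=="top" else f[200:340,60:240]
    cv2.imwrite(f"pics/s_{n}.png",cv2.resize(a,None,fx=4,fy=4,interpolation=cv2.INTER_CUBIC)[:600])
E
```

```text
clock: 12.05
tool_pos: [0.5306, 0.141, 0.1566]
eef_rot: [0.968, 0.252, 0.0, -0.0]
contact_force: [0.3, -0.1, -0.2]
opening: 0.384
clock: 12.3
tool_pos: [0.5322, 0.1402, 0.1571]
eef_rot: [0.968, 0.251, 0.0, -0.0]
contact_force: [0.2, -0.6, 0.2]
opening: 0.383
t 12.3 pos [0.5322 0.1402 0.1571] F [ 0.2 -0.6  0.2] q [-0.05  0.76 -0.5   1.87  0.57  0.66 -0.38] open 0.0337
heading 29.0 z [ 0.001  0.    -1.   ]
shift mm [-1.6  0.5 72.1]
turn 0.0
```

View pics/s_side.png

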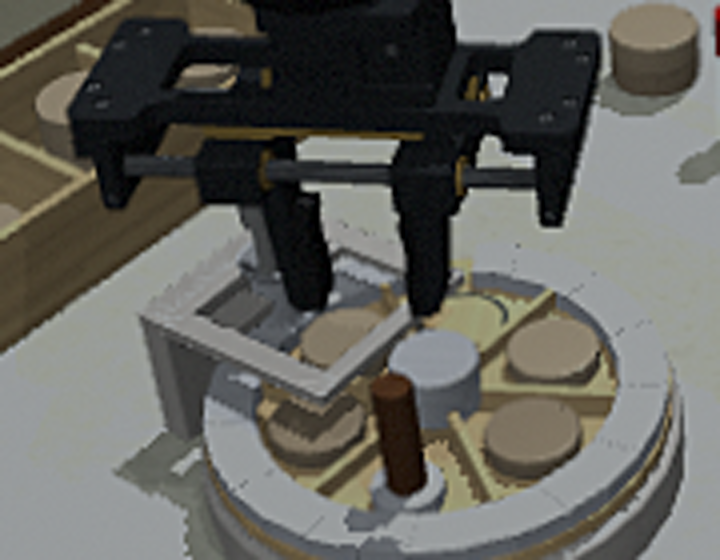

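View pics/s_top.png

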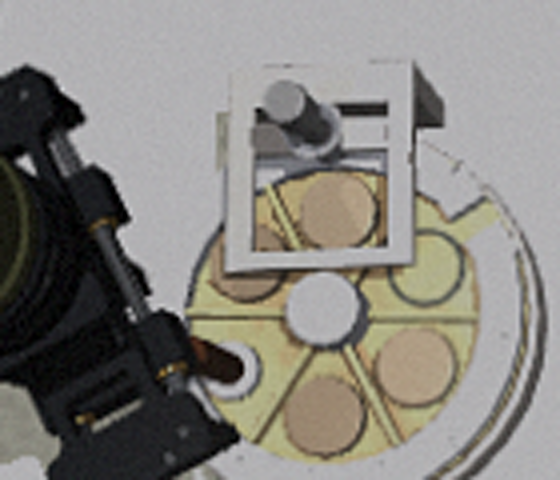

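```bash
python3 -m creep '[{"hand":0.038,"slide":[-0.003,0,0.02],"turn":0},{"hand":0.038,"slide":[0,0,0.018],"turn":0},{"hand":0.038,"slide":[0,0,0],"turn":0}]' ; python3 -m creep '[{"hand":0.038,"slide":[0,0,0.009],"turn":0},{"hand":0.038,"slide":[0,0,0.009],"turn":0}]'
python3 - <<'E'
from h import *
tool((.531,.139,.085),29)
p=snapshot("side");f=p["frame"][:,:,::-1]
a=f[200:340,60:240]
cv2.imwrite(f"pics/u.png",cv2.resize(a,None,fx=4,fy=4,interpolation=cv2.INTER_CUBIC)[:600])
E
```

```text
clock: 12.78
tool_pos: [0.5288, 0.1383, 0.1184]
eef_rot: [0.968, 0.251, -0.001, 0.0]
contact_force: [-0.5, -0.2, -0.1]
opening: 0.431
clock: 13.02
tool_pos: [0.5296, 0.1388, 0.1009]
eef_rot: [0.968, 0.251, 0.001, -0.0]
contact_force: [-0.0, -0.6, -0.1]
opening: 0.432
t 13.03 pos [0.5296 0.1388 0.1009] F [-0.  -0.6 -0.1] q [-0.09  0.84 -0.42  1.91  0.65  0.53 -0.45] open 0.038
heading 29.1 z [ 0.001  0.    -1.   ]
shift mm [ 1.3  0.5 15.9]
turn 0.1
```

View pics/u.png

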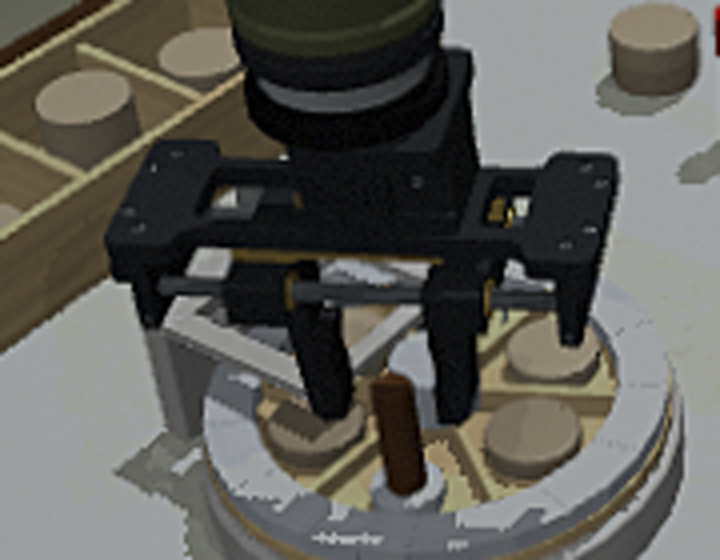

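```bash
python3 -m creep '[{"hand":0.038,"slide":[0.001,0,0.009],"turn":0},{"hand":0.038,"slide":[0,0,0.007],"turn":0},{"hand":0.024,"slide":[0,0,0],"turn":0},{"hand":0.024,"slide":[0,0,0],"turn":0},{"hand":0.024,"slide":[0,0,0],"turn":0}]' 8
python3 - <<'E'
from h import *
tool((.531,.139,.085),29)
p=snapshot("side");f=p["frame"][:,:,::-1]
a=f[200:340,60:240]
cv2.imwrite(f"pics/v.png",cv2.resize(a,None,fx=4,fy=4,interpolation=cv2.INTER_CUBIC)[:600])
E
```

```text
clock: 13.7
tool_pos: [0.5301, 0.1392, 0.0849]
eef_rot: [0.968, 0.251, 0.0, -0.0]
contact_force: [0.2, 0.0, -0.4]
opening: 0.269
t 13.7 pos [0.5301 0.1392 0.0849] F [ 0.2  0.  -0.4] q [-0.1   0.86 -0.4   1.91  0.67  0.5  -0.47] open 0.0237
heading 29.1 z [ 0.  0. -1.]
shift mm [ 0.7  0.6 -0.1]
turn 0.1
```

View pics/v.png

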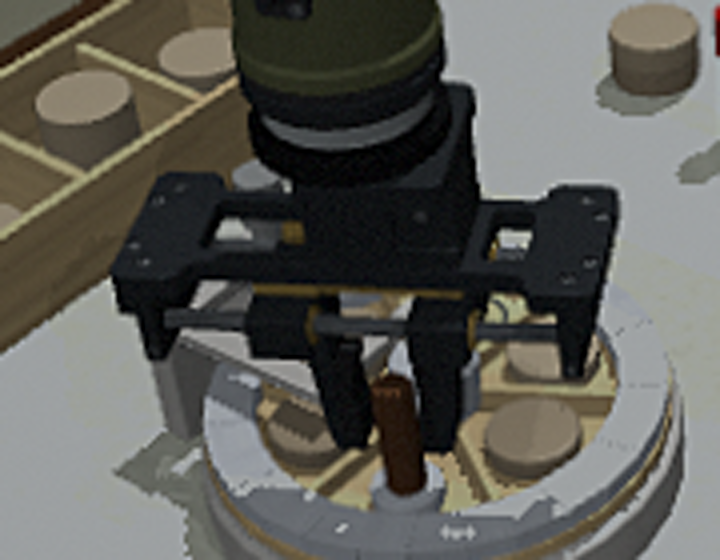

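```bash
python3 -m creep '[{"hand":0.024,"slide":[-0.003,0,0],"turn":0},{"hand":0.024,"slide":[-0.0054,0.0003,0],"turn":-5},{"hand":0.024,"slide":[-0.0054,0.0003,0],"turn":-5},{"hand":0.024,"slide":[-0.0054,0.0003,0],"turn":-5}]'
python3 - <<'E'
from h import *
tool((.531,.139,.085),29)
E
```

```text
clock: 14.25
tool_pos: [0.517, 0.1293, 0.0852]
eef_rot: [0.926, 0.377, 0.003, -0.001]
contact_force: [5.6, 2.0, -3.5]
opening: 0.274
t 14.25 pos [0.517  0.1293 0.0852] F [ 5.6  2.  -3.5] q [-0.06  0.86 -0.45  1.96  0.77  0.49 -0.3 ] open 0.0242
heading 44.2 z [ 0.005  0.004 -1.   ]
shift mm [16.8  2.8  0.3]
turn 15.2
```

```bash
python3 -m creep '[{"hand":0.024,"slide":[-0.0054,0.0003,0],"turn":-5},{"hand":0.024,"slide":[-0.0054,0.0003,0],"turn":-5},{"hand":0.024,"slide":[-0.0054,0.0003,0],"turn":-5},{"hand":0.024,"slide":[-0.0054,0.0003,0],"turn":-5},{"hand":0.024,"slide":[0,0,0],"turn":0}]'
cat >> h.py <<'E'
def wheel():
    s=get_state();q=s["eef_rot"]
    from scipy.spatial.transform import Rotation as R
    M=R.from_quat(q).as_matrix();o=s["opening"]*.0881/2-.009
    h=s["tool_pos"]+M[:,0]*o; d=h[:2]-[.5615,.0845]
    F=s["contact_force"]
    print("handle ang",np.degrees(np.arctan2(d[1],d[0])).round(1),"r",np.hypot(*d).round(4),"F tool",(M.T@F).round(1),"tcp",s["tool_pos"].round(4),"t",round(s["clock"],2),"q",s["q"].round(2))
E
python3 - <<'E'
from h import *
wheel()
for n in("top","side"):
    p=snapshot(n);f=p["frame"][:,:,::-1]
    a=f[95:215,90:230] if n=="top" else f[200:340,60:240]
    cv2.imwrite(f"pics/w_{n}.png",cv2.resize(a,None,fx=4,fy=4,interpolation=cv2.INTER_CUBIC)[:600])
E
```

```text
clock: 14.88
tool_pos: [0.5037, 0.1114, 0.0853]
eef_rot: [0.848, 0.53, 0.002, -0.0]
contact_force: [2.9, 1.5, 0.2]
opening: 0.271
handle ang 152.4 r 0.0637 F tool [ 2.6  2.  -0.1] tcp [0.5037 0.1114 0.0853] t 14.88 q [ 0.01  0.86 -0.52  2.01  0.89  0.51 -0.05]
```

View pics/w_top.png

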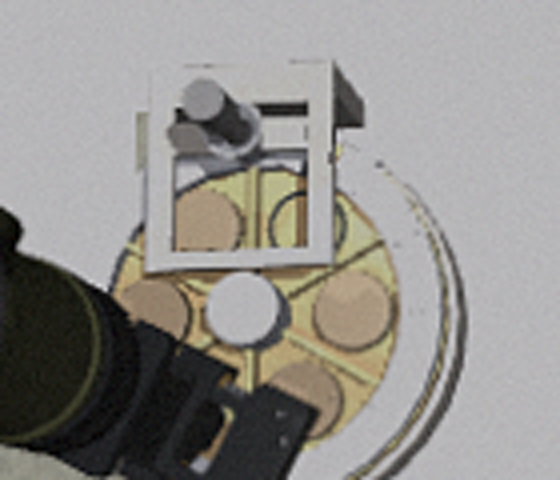

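View pics/w_side.png

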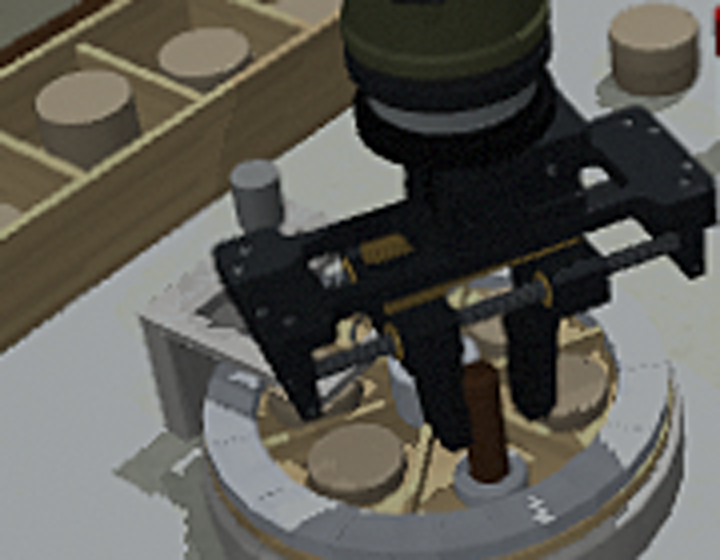

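```bash
python3 -m creep '[{"hand":0.024,"slide":[-0.0033,0.0001,0],"turn":-3},{"hand":0.024,"slide":[-0.0033,0.0001,0],"turn":-3},{"hand":0.024,"slide":[-0.0033,0.0001,0],"turn":-3},{"hand":0.024,"slide":[-0.0033,0.0001,0],"turn":-3},{"hand":0.024,"slide":[0,0,0],"turn":0}]'
python3 - <<'E'
from h import *
wheel()
for n in("top",):
    p=snapshot(n);f=p["frame"][:,:,::-1]
    a=f[95:215,90:230]
    cv2.imwrite(f"pics/x_{n}.png",cv2.resize(a,None,fx=4,fy=4,interpolation=cv2.INTER_CUBIC)[:600])
E
```

```text
clock: 15.6
tool_pos: [0.4985, 0.0991, 0.0851]
eef_rot: [0.788, 0.616, 0.001, -0.0]
contact_force: [3.3, 3.9, 0.8]
opening: 0.273
handle ang 164.3 r 0.0647 F tool [ 4.6  2.3 -0.8] tcp [0.4985 0.0991 0.0851] t 15.6 q [ 0.05  0.87 -0.57  2.03  0.95  0.53  0.11]
```

View pics/x_top.png

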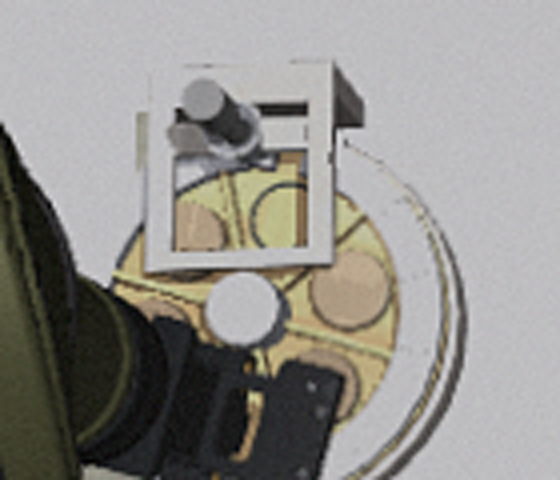

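```bash
python3 -m creep '[{"hand":0.024,"slide":[-0.0013,0,0],"turn":-1.2},{"hand":0.024,"slide":[-0.0013,0,0],"turn":-1.2},{"hand":0.024,"slide":[-0.0013,0,0],"turn":-1.2},{"hand":0.024,"slide":[-0.0013,0,0],"turn":-1.2},{"hand":0.024,"slide":[-0.0013,0,0],"turn":-1.2}]'
python3 - <<'E'
from h import *
wheel()
E
```

```text
clock: 16.27
tool_pos: [0.4972, 0.0932, 0.0851]
eef_rot: [0.754, 0.657, 0.002, -0.0]
contact_force: [4.8, 3.9, -0.3]
opening: 0.27
handle ang 169.7 r 0.0649 F tool [4.5 4.3 0.3] tcp [0.4972 0.0932 0.0851] t 16.27 q [ 0.08  0.87 -0.59  2.03  0.97  0.54  0.2 ]
```

```bash
python3 -m creep '[{"hand":0.024,"slide":[-0.0009,0.0004,0],"turn":-0.6},{"hand":0.024,"slide":[-0.0009,0.0004,0],"turn":-0.6},{"hand":0.024,"slide":[-0.0009,0.0004,0],"turn":-0.6},{"hand":0.024,"slide":[-0.0009,0.0004,0],"turn":-0.6}]'
python3 - <<'E'
from h import *
wheel()
for n in("top",):
    p=snapshot(n);f=p["frame"][:,:,::-1]
    a=f[95:215,90:230]
    cv2.imwrite(f"pics/y_{n}.png",cv2.resize(a,None,fx=4,fy=4,interpolation=cv2.INTER_CUBIC)[:600])
    W=cloud(p).reshape(-1,3); s=W[(np.hypot(W[:,0]-.652,W[:,1]-.088)<.02)&(W[:,2]>.1)]
    print("pin top",np.percentile(s[:,2],[50,75,90]).round(4))
E
```

```text
clock: 16.77
tool_pos: [0.497, 0.0902, 0.0851]
eef_rot: [0.74, 0.673, 0.001, -0.001]
contact_force: [1.3, 5.6, 3.2]
opening: 0.276
handle ang 172.2 r 0.0648 F tool [ 5.7  0.8 -3.2] tcp [0.497  0.0902 0.0851] t 16.77 q [ 0.09  0.87 -0.61  2.03  0.98  0.55  0.25]
pin top [0.131  0.1326 0.1334]
```

View pics/y_top.png

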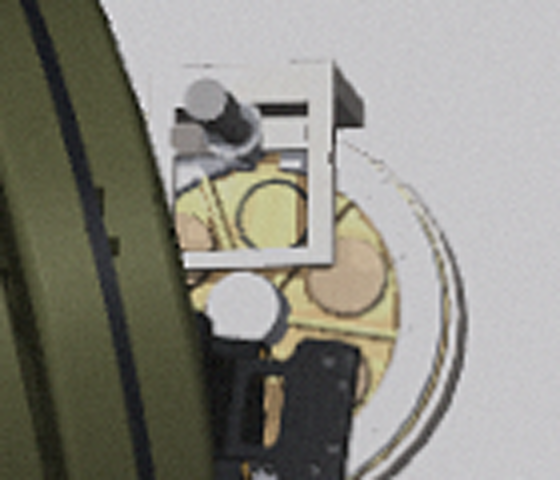

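```bash
cat > chk.py <<'E'
from h import *
wheel()
p=snapshot("top")
W=cloud(p).reshape(-1,3); s=W[(np.hypot(W[:,0]-.652,W[:,1]-.088)<.02)&(W[:,2]>.1)]
print("pin top",np.percentile(s[:,2],[50,75,90]).round(4))
E
python3 -m creep '[{"hand":0.024,"slide":[-0.0008,0.0002,0],"turn":-0.7},{"hand":0.024,"slide":[-0.0008,0.0002,0],"turn":-0.7},{"hand":0.024,"slide":[-0.0008,0.0002,0],"turn":-0.7}]'; python3 chk.py
```

```text
clock: 17.2
tool_pos: [0.4967, 0.0875, 0.085]
eef_rot: [0.727, 0.686, 0.001, -0.001]
contact_force: [-0.5, 5.4, 2.8]
opening: 0.274
handle ang 174.7 r 0.0649 F tool [ 5.4 -0.8 -2.8] tcp [0.4967 0.0875 0.085 ] t 17.2 q [ 0.1   0.88 -0.62  2.04  0.99  0.56  0.28]
pin top [0.1306 0.1321 0.133 ]
```

```bash
python3 -m creep '[{"hand":0.024,"slide":[-0.0007,0.0001,0],"turn":-0.6},{"hand":0.024,"slide":[-0.0007,0.0001,0],"turn":-0.6}]'; python3 chk.py;python3 -m creep '[{"hand":0.024,"slide":[-0.0007,0.0001,0],"turn":-0.6},{"hand":0.024,"slide":[-0.0007,0.0001,0],"turn":-0.6}]'; python3 chk.py
```

```text
clock: 17.5
tool_pos: [0.4966, 0.0857, 0.085]
eef_rot: [0.72, 0.694, 0.0, -0.001]
contact_force: [-0.8, 4.9, 4.0]
opening: 0.274
handle ang 176.2 r 0.0649 F tool [ 4.9 -0.9 -4. ] tcp [0.4966 0.0857 0.085 ] t 17.5 q [ 0.11  0.88 -0.62  2.04  0.99  0.56  0.3 ]
pin top [0.1303 0.1317 0.133 ]
clock: 17.8
tool_pos: [0.4966, 0.0839, 0.0848]
eef_rot: [0.713, 0.701, -0.0, -0.001]
contact_force: [-2.1, 4.7, 4.3]
opening: 0.276
handle ang 177.7 r 0.0649 F tool [ 4.6 -2.2 -4.3] tcp [0.4966 0.0839 0.0848] t 17.8 q [ 0.11  0.88 -0.63  2.04  1.    0.56  0.32]
pin top [0.1105 0.1185 0.1224]
```

The pin has dropped about 10 mm. Now a gentle push until it holds.

```bash
python3 -m creep '[{"hand":0.024,"slide":[-0.0006,0,0],"turn":-0.4},{"hand":0.024,"slide":[0,0,0],"turn":0}]'; python3 chk.py;python3 -m creep '[{"hand":0.024,"slide":[-0.0006,0,0],"turn":0},{"hand":0.024,"slide":[0,0,0],"turn":0}]'; python3 chk.py
```

```text
clock: 18.1
tool_pos: [0.4966, 0.0829, 0.0847]
eef_rot: [0.711, 0.704, -0.0, -0.001]
contact_force: [-1.7, 4.2, 4.1]
opening: 0.271
handle ang 178.8 r 0.0649 F tool [ 4.2 -1.8 -4.1] tcp [0.4966 0.0829 0.0847] t 18.1 q [ 0.12  0.88 -0.63  2.04  1.    0.57  0.33]
pin top [0.1049 0.1099 0.1129]
clock: 18.4
tool_pos: [0.4965, 0.0827, 0.0847]
eef_rot: [0.711, 0.704, -0.0, -0.001]
contact_force: [-1.5, 6.0, 3.3]
opening: 0.273
handle ang 178.9 r 0.0649 F tool [ 6.  -1.6 -3.3] tcp [0.4965 0.0827 0.0847] t 18.4 q [ 0.12  0.88 -0.63  2.04  1.    0.57  0.33]
pin top [0.1018 0.1049 0.1067]
```

Run:
```python
from h import *
for n in("top","side"):
    p=snapshot(n);f=p["frame"][:,:,::-1]
    a=f[95:215,90:230] if n=="top" else f[200:340,60:240]
    cv2.imwrite(f"pics/z_{n}.png",cv2.resize(a,None,fx=4,fy=4,interpolation=cv2.INTER_CUBIC)[:600])
    W=cloud(p).reshape(-1,3); s=W[(np.hypot(W[:,0]-.652,W[:,1]-.088)<.02)&(W[:,2]>.1)]
    print(n,len(s),np.percentile(s[:,2],[50,75,90,100]).round(4) if len(s) else "")
```

```text
top 3 [0.1048 0.1059 0.1065 0.107 ]
side 187 [0.1166 0.1219 0.1229 0.1245]
```

View pics/z_top.png

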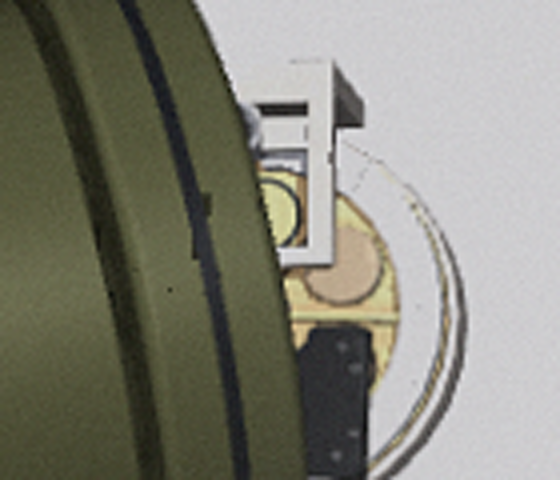

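View pics/z_side.png

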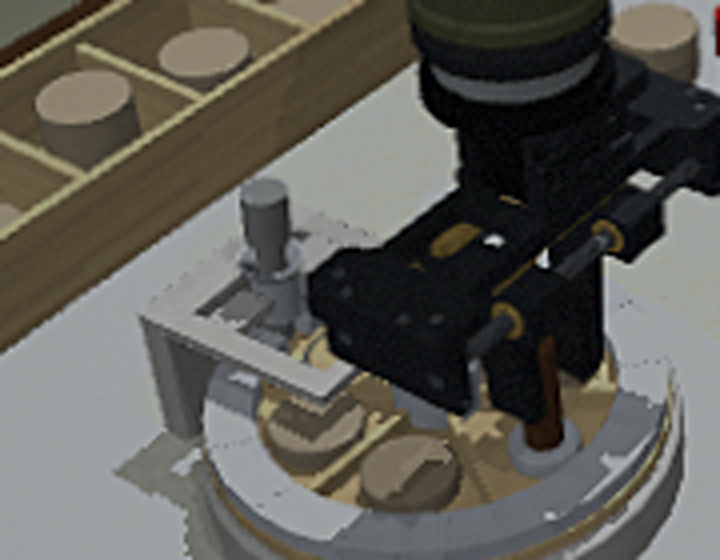

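The side view confirms the drop: head top at 0.122 m, at crop (265,185). The last step met resistance, so I'll push on in small steps.

```bash
python3 -m creep '[{"hand":0.024,"slide":[-0.0007,0,0],"turn":0},{"hand":0.024,"slide":[0,0,0],"turn":0}]';python3 -c "
from h import *
wheel()"; python3 -m creep '[{"hand":0.024,"slide":[-0.0007,0,0],"turn":0},{"hand":0.024,"slide":[0,0,0],"turn":0}]'; python3 -c "
from h import *
wheel()"
```

```text
clock: 18.8
tool_pos: [0.4966, 0.0826, 0.0847]
eef_rot: [0.71, 0.704, 0.0, -0.002]
contact_force: [-2.2, 6.3, 3.2]
opening: 0.273
handle ang 179.0 r 0.0649 F tool [ 6.3 -2.3 -3.2] tcp [0.4966 0.0826 0.0847] t 18.8 q [ 0.12  0.88 -0.63  2.04  1.    0.56  0.33]
clock: 19.05
tool_pos: [0.4966, 0.0825, 0.0847]
eef_rot: [0.71, 0.704, 0.001, -0.002]
contact_force: [-1.2, 7.7, 1.6]
opening: 0.273
handle ang 179.1 r 0.0649 F tool [ 7.7 -1.3 -1.5] tcp [0.4966 0.0825 0.0847] t 19.05 q [ 0.12  0.88 -0.63  2.04  1.    0.56  0.33]
```

```bash
python3 -m creep '[{"hand":0.024,"slide":[-0.001,0,0],"turn":0},{"hand":0.024,"slide":[0,0,0],"turn":0}]';python3 -c "
from h import *
wheel()"; python3 -m creep '[{"hand":0.024,"slide":[-0.001,0,0],"turn":0},{"hand":0.024,"slide":[0,0,0],"turn":0}]'; python3 -c "
from h import *
wheel()"
```

```text
clock: 19.3
tool_pos: [0.4965, 0.0823, 0.0847]
eef_rot: [0.71, 0.704, 0.001, -0.003]
contact_force: [-2.2, 9.0, 0.4]
opening: 0.272
handle ang 179.3 r 0.065 F tool [ 9.  -2.2 -0.3] tcp [0.4965 0.0823 0.0847] t 19.3 q [ 0.12  0.88 -0.63  2.04  1.    0.56  0.33]
clock: 19.55
tool_pos: [0.4965, 0.0822, 0.0847]
eef_rot: [0.71, 0.704, 0.002, -0.003]
contact_force: [-1.7, 10.2, -1.2]
opening: 0.274
handle ang 179.3 r 0.0649 F tool [10.2 -1.8  1.2] tcp [0.4965 0.0822 0.0847] t 19.55 q [ 0.12  0.88 -0.63  2.04  1.    0.56  0.33]
```

```bash
python3 -m creep '[{"hand":0.024,"slide":[-0.001,0,0],"turn":0},{"hand":0.024,"slide":[-0.001,0,0],"turn":0},{"hand":0.024,"slide":[0,0,0],"turn":0},{"hand":0.024,"slide":[0,0,0],"turn":0}]';python3 -c "
from h import *
wheel()"
```

```text
clock: 20.05
tool_pos: [0.4965, 0.082, 0.0848]
eef_rot: [0.709, 0.705, 0.003, -0.004]
contact_force: [-1.2, 13.4, -3.4]
opening: 0.273
handle ang 179.5 r 0.0649 F tool [13.4 -1.2  3.5] tcp [0.4965 0.082  0.0848] t 20.05 q [ 0.13  0.88 -0.63  2.04  1.    0.56  0.33]
```

The wheel holds: the force rose from 4.5 to 13.4 N with almost no motion. I'll ease off, open and withdraw upward.

```bash
python3 -m creep '[{"hand":0.024,"slide":[0.003,0,0],"turn":0},{"hand":0.03,"slide":[0.003,0,0],"turn":0},{"hand":0.038,"slide":[0.001,0,0],"turn":0},{"hand":0.038,"slide":[0,0,0],"turn":0},{"hand":0.038,"slide":[0,0,0],"turn":0}]';python3 -c "
from h import *
wheel()"; python3 -m creep '[{"hand":0.038,"slide":[0,0,-0.01],"turn":0},{"hand":0.038,"slide":[0,0,-0.02],"turn":0},{"hand":0.038,"slide":[0,0,-0.04],"turn":0},{"hand":0.038,"slide":[0,0,-0.05],"turn":0},{"hand":0.038,"slide":[0,0,-0.03],"turn":0}]'
```

```text
clock: 20.68
tool_pos: [0.498, 0.0821, 0.0846]
eef_rot: [0.711, 0.703, -0.001, 0.0]
contact_force: [-0.2, -0.4, -0.2]
opening: 0.433
handle ang 173.1 r 0.0639 F tool [-0.4 -0.2  0.2] tcp [0.498  0.0821 0.0846] t 20.68 q [ 0.12  0.88 -0.62  2.03  1.    0.57  0.33]
clock: 21.3
tool_pos: [0.4983, 0.0833, 0.2375]
eef_rot: [0.711, 0.703, 0.001, 0.001]
contact_force: [0.9, -0.5, -0.3]
opening: 0.429
```

```bash
python3 -m creep '[{"hand":0.038,"slide":[-0.03,0,0],"turn":0},{"hand":0.038,"slide":[-0.05,0,0],"turn":0},{"hand":0.038,"slide":[-0.05,0,0],"turn":0},{"hand":0.038,"slide":[-0.03,0,0],"turn":0},{"hand":0.038,"slide":[0,0,0],"turn":0}]'
python3 - <<'E'
from h import *
for n in("top","side"):
    p=snapshot(n);f=p["frame"][:,:,::-1]
    cv2.imwrite(f"pics/end_{n}f.png",f)
    a=f[95:215,90:230] if n=="top" else f[200:340,60:240]
    cv2.imwrite(f"pics/end_{n}.png",cv2.resize(a,None,fx=4,fy=4,interpolation=cv2.INTER_CUBIC)[:600])
    W=cloud(p).reshape(-1,3); s=W[(np.hypot(W[:,0]-.652,W[:,1]-.088)<.016)&(W[:,2]>.1)]
    print(n,len(s),np.percentile(s[:,2],[50,75,90,100]).round(4) if len(s) else "")
E
```

```text
clock: 21.92
tool_pos: [0.4957, -0.08, 0.2348]
eef_rot: [0.713, 0.701, -0.001, 0.0]
contact_force: [0.1, 0.5, -0.1]
opening: 0.43
top 0 
side 191 [0.1166 0.122  0.1232 0.1249]
```

View pics/end_top.png

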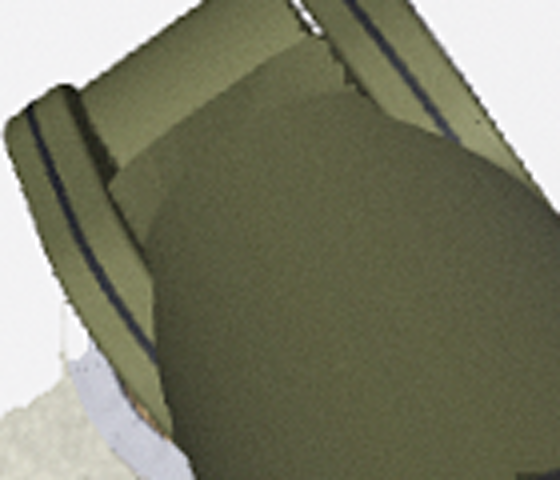

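View pics/end_side.png

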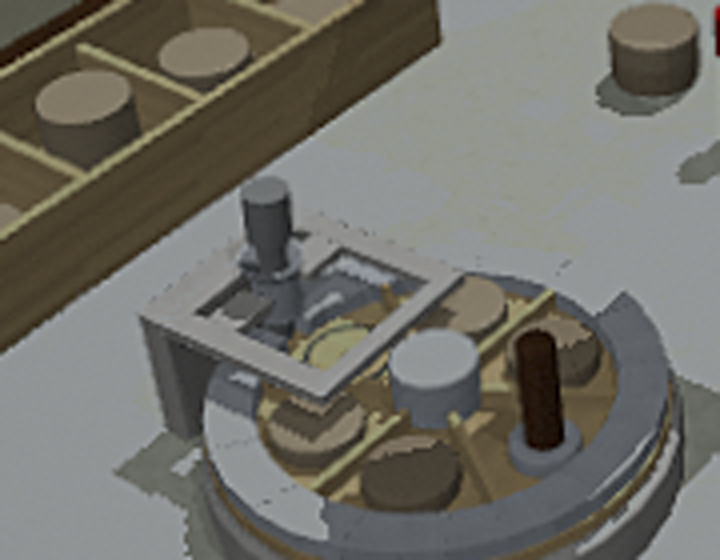

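View pics/end_topf.png

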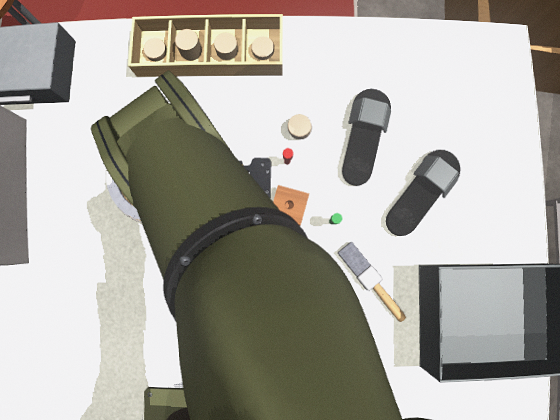

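The pin is down with its head top at 0.122 m, the empty sector is in the window, and the bystanders are where they were.

```bash
python3 -m creep '[{"hand":0.038,"slide":[0,0,0],"turn":0},{"hand":0.038,"slide":[0,0,0],"turn":0}]'; python3 -c "
from plant import *
print(finish_job())"
```

```text
clock: 22.28
tool_pos: [0.4964, -0.0758, 0.2349]
eef_rot: [0.71, 0.704, 0.0, 0.0]
contact_force: [-0.4, 0.5, 0.2]
opening: 0.431
the job is handed in; nothing more can be done
None
```

I did the job as asked and handed it in at about 22 s of the 64 s allowed.

- **Pin in the guide:** I took the steel pin from its stand and left it loose in the guide tube. Its head top read about 0.131 m, so its foot was riding on the track.
- **Turning the wheel:** I pushed the handle counter-clockwise about 59° until the pin dropped. The side camera then read the head top at 0.122 m, the expected 10 mm drop.
- **Feeling the pin hold:** I pushed on gently until the force rose from about 4.5 N to 13.4 N while the wheel moved less than a millimetre. Then I eased off to zero, opened the fingers and withdrew.

**Last checks:**
- The side view shows the pin still down, the empty sector in the window, and the hand touching nothing (wrist force about 0).
- In that last top view the arm hid the wheel and the pin, so the final pin height comes from the side camera only.
- The slippers, the brush, the red and green pins and one clay disc stood where they began in the last top view. The arm hid two loose discs near the stand there, so I did not recheck them at the end. No contact was felt on the way out.

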